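# Swap a jammed stop post for a fork chock and load a second glass bar

## Robot

A 7-joint arm with a two-finger parallel gripper is mounted at the origin on the work surface. World frame = base frame: x ahead of the robot, y to its left, z up, the work surface at z = 0. Lengths are in m, angles in rad, forces in N, time in s.
With the tool pointing down it reaches from about 0.35 to 0.9 m from the base axis. Payload 19.9 kg.
Tool frame: the origin (TCP) lies midway between the tips of the shut fingers; the grasp point (between the pads) lies 19 mm behind it; z points along the fingers, y is the line along which they close (so a half turn about z gives the same grasp; the last joint's range is limited). The gripper opens to 94 mm and grips with 3 to 60 N. Pads are 16 mm wide; open, the fingers measure 119 mm over their backs; the gripper's body (75 mm by 177 mm) begins 78 mm behind the grasp point.
Start: joints at [-1.272, 0.417, -0.01, 1.614, 0.005, 1.111, -0.053], TCP at [0.208, 0.589, 0.205] pointing down, gripper open.
Joint ranges: [-2.81, 2.81], [-0.39, 2.02], [-1.27, 1.25], [0.06, 2.57], [-1.19, 4.33], [0.19, 2], [-2.82, 2.82]. Speed limits (rad/s): [1.89, 1.89, 2.39, 2.39, 3.01, 3.01, 3.01].

## Interface

Orientations are given as a unit quaternion [x, y, z, w].
In Python, from cell import manip gives the robot as it stands.
- The arm moves only by the tool drive_tool, never from a script. Its argument "rows" is a list that holds one entry, the list of rows, each a list of 6 numbers: the shift along the tool's x, y, z in mm, then the turn, a rotation vector about the tool's x, y, z in rad. In form: [[[dx, dy, dz, wx, wy, wz], ...]]. A call has 1 to 20 rows; each row shifts and turns the commanded pose from where the row before left it, along the tool's axes as they then stand; what a row does not reach is not made up. A row lasts 1/10 s, in which the tool goes at most 50 mm and 8.59 degrees, less where a joint would pass 70% of its speed; a pose out of reach is approached as far as the arm can. A call with a gripper value outside its range is refused whole. "grip" is the closure, from 0 (fully open) to 1 (shut), set as the call begins (left out, the last holds). The fingers move at their own pace and stop on an object; the grip force is fixed at half the most. Time passes only in rows, so rows that do not move let the fingers close. It gives the time, the measured TCP pose, the force, the opening and the grip force at its end, in the units of the state.
- manip.get_obs(): the state, without advancing time (a new reading comes with each control period).
- manip.capture(name): name is "scene" or "top" or "wrist"; returns a dict with "color" (384x512x3 uint8, blue, green, red), "fov_y" (degrees; the focal length in pixels is half the picture's height over the tangent of half this angle, whatever the lens; pixels are square), "cx", "cy" (the principal point, pixels), "distortion" ([k1, k2, p1, p2, k3] as OpenCV has them; the pictures are not rectified), "pose" (4x4, takes a point from camera to world coordinates). Camera axes: x right, y up, looking along -z (the intrinsics and any distortion apply to the point x, -y, -z); pixel columns grow to the right and rows downward; lengths in m; the calibration is good to about 2 mm. A picture is of the moment at which its call begins. There is no depth.
- manip.finish_job(): hands the job in; it is judged then, once.
The state is a dict: "clock": time; "joint_pos": joint angles; "qd": joint speeds; "joint_torque": joint torques, N m; "tool_pos": TCP position; "tool_rot": TCP orientation; "contact_force": force on the tool from outside, world axes, zero at the start; "moment": the same for the moment, N m; "grip_width": finger opening in m; "grip_force": force on a finger pad.
Only numpy, scipy, OpenCV 4.12 (cv2) and the standard library are available. Lean on these libraries where they do the work, as an engineer would, in place of code of your own. Each camera call takes 0.05 s, during which the arm holds its last target. There are 200 camera calls.

## Task

Set the forked chock flat on the ramp astride the post, prong tips uphill and close up against (within a centimetre of) the glass bar lying there, and let go; then twist the jammed stop post free, lift it out and put it in the tray, so that the bar stays held by the chock. Then lay the second glass bar across the middle of the ramp on the uphill side of the first, so that the two rest side by side, touching along their length; let neither bar roll away, and leave everything else where it is.

Things in the scene. Friction and masses are not known exactly. Their poses are not given: they have to be found in the camera images.
- ramp: fixed sloping steel plate on a low blue stand, 235 x 200 mm. Origin on the table top under the post socket's axis; z up, x level, pointing uphill (roughly away from the robot), y across. The plate spans x -105 (low end, no lip) to +130, y -100 to +100; it rises 5 degrees: surface at z = 52 mm + 0.0875 x. Round the post is a pocket in the plate, x -27 to 27, y -34 to 34, about 17 mm deep
- socket (a point): mouth of the ramp's vertical post socket (hole 30 mm across, 30 mm deep) in the floor of the pocket, on the ramp's z axis at z = 35 mm. Two small steel keepers with lips stand beside it in the pocket at ramp x -5 to 5, y 19 to 31 and -31 to -19, their tops at z = 47.5 mm, below the plate, so they stop nothing rolling over them
- post: upright steel stop post, 0.4 kg, 132 mm long, seated in the socket. From below: tapered stem 30 mm long, 22 to 28 mm thick, all in the socket; flange 35 mm across, 5 mm thick, resting on the socket's rim; round shaft 30 mm thick; square head. Two tangs on the flange reach 23 mm out along the post's +y and -y. Origin at the foot of the stem, z up
- post_head (a point): middle of the post's square head (26 x 26 mm, 30 mm tall, sides along the post's x and y), 117 mm above its origin. The post cannot be pulled straight out at first: its tangs sit under the keepers' lips. Twisted 35 to 60 degrees either way about its axis, with under 0.5 N m, it is free and lifts straight out
- post_mid (a point): middle of the post's length, 66 mm above its origin
- bar_a: opal-white round glass bar, 36 mm diameter, 150 mm long, 0.38 kg, lying across the ramp and leaning on the uphill side of the post; it would roll off down the ramp if nothing held it. Origin at its centre, y along its axis (x and z turn as it rolls)
- bar_b: second, equal glass bar (36 mm diameter, 150 mm long, 0.38 kg), lying on its side loose on the table in one of the four side places (left or right, near or far); it rolls at a touch. Origin at its centre, y along its axis (x and z turn as it rolls)
- chock: forked aluminium chock, 0.5 kg, a flat U 22 mm high, 136 wide, 92 long, on the table in a side place. Origin at its underside below the rib; x towards the open end, z up. Back: x -28 to 14, full width; two prongs 28 mm wide, x 14 to 64, gap between them 80 mm; gripping rib 28 mm long (x), 14 mm thick (y), z 22 to 56 mm
- chock_tips (a point): midway between the two prong tips, at the chock's underside, 64 mm along x from its origin
- tray: open dark steel tray, fixed, 100 mm (x) by 150 mm (y), 40 mm high, walls and floor 5 mm thick, in one of the four side places. Origin under its centre on the table
- block: wooden forming block: a cup 72 mm across, 50 mm high with a stick handle, 155 mm long overall, lying on the table in one of the four side places. To be left alone; origin on its underside
- frit_jar: glass jar of frit, 54 mm across, 100 mm high, standing on the table close to the ramp's left side. To be left alone; origin on its underside
- tweezers: steel tweezers, 150 mm long, 8 mm high, flat on the table along the ramp's right side. To be left alone; origin on its underside
- paddle: graphite paddle with a wooden handle, 230 mm long, flat at the left edge. To be left alone; origin on its underside
- shears: steel shears, 210 mm long, flat at the right edge. To be left alone; origin on its underside
- tumbler: green glass tumbler, 76 mm across, 100 mm high, at the back left. To be left alone; origin on its underside
- wax_tin: round steel tin, 70 mm across, 60 mm high, at the back right. To be left alone; origin on its underside
Mind the look-alikes: they are no part of the job. Leave any blue or orange look-alike of the post alone. Leave any black look-alike of the bar_a alone.

How it is judged:
On the way, in this order (a step that is already met when the one before it is completed fails the run):
1. the chock is set on the ramp astride the still seated post, close to the bar, and let go (x of chock_tips in the frame of ramp between -0.002 and 0.035 m and y of chock_tips in the frame of ramp between -0.02 and 0.02 m and z of chock_tips in the frame of ramp below 0.062 m and angle between the x axis of chock and the x axis of ramp, either way round below 0.2 rad and angle between chock's own z axis and vertical below 0.2 rad and distance between post and socket below 0.034 m and angle between post's own z axis and vertical below 0.12 rad and linear speed of chock below 0.02 m/s and contact force between chock and the fingers below 0.1 N), for 0.2 s.
2. the post is out of its socket and put down in the tray, let go, with the first bar still held on the ramp by the chock (x of post_mid in the frame of tray between -0.05 and 0.05 m and y of post_mid in the frame of tray between -0.075 and 0.075 m and z of post_mid in the frame of tray below 0.085 m and x of bar_a in the frame of ramp between 0.01 and 0.06 m and y of bar_a in the frame of ramp between -0.035 and 0.035 m and angle between the y axis of bar_a and the y axis of ramp, either way round below 0.15 rad and z of bar_a in the frame of ramp above 0.062 m and x of chock_tips in the frame of ramp between -0.002 and 0.035 m and y of chock_tips in the frame of ramp between -0.02 and 0.02 m and z of chock_tips in the frame of ramp below 0.062 m and angle between the x axis of chock and the x axis of ramp, either way round below 0.2 rad and angle between chock's own z axis and vertical below 0.2 rad and linear speed of post below 0.02 m/s and contact force between post and the fingers below 0.1 N), for 0.2 s.
3. the second bar lies on the ramp against the uphill side of the first, let go (distance between bar_a and bar_b below 0.048 m and x of bar_b in the frame of ramp between 0.042 and 0.1 m and y of bar_b in the frame of ramp between -0.035 and 0.035 m and angle between the y axis of each of bar_b, bar_a and the y axis of ramp, either way round below 0.15 rad and z of bar_b in the frame of ramp between 0.062 and 0.09 m and x of bar_a in the frame of ramp between 0.01 and 0.06 m and y of bar_a in the frame of ramp between -0.035 and 0.035 m and z of bar_a in the frame of ramp above 0.062 m and x of chock_tips in the frame of ramp between -0.002 and 0.035 m and y of chock_tips in the frame of ramp between -0.02 and 0.02 m and z of chock_tips in the frame of ramp below 0.062 m and angle between the x axis of chock and the x axis of ramp, either way round below 0.2 rad and angle between chock's own z axis and vertical below 0.2 rad and linear speed of bar_b below 0.02 m/s and contact force between bar_b and the fingers below 0.1 N), for 0.2 s.
At the end, for the whole second after the job is handed in: Chock flat on the ramp astride the socket, tips 2 mm below to 35 mm above the socket axis; middle of the post in the tray; both bars at rest across the ramp (within 0.15 rad, 35 mm off its middle), the first 10 to 60 mm above the socket axis, the second above it, centres within 48 mm (x of chock_tips in the frame of ramp between -0.002 and 0.035 m and y of chock_tips in the frame of ramp between -0.02 and 0.02 m and z of chock_tips in the frame of ramp below 0.062 m and angle between the x axis of chock and the x axis of ramp, either way round below 0.2 rad and angle between chock's own z axis and vertical below 0.2 rad and x of post_mid in the frame of tray between -0.05 and 0.05 m and y of post_mid in the frame of tray between -0.075 and 0.075 m and z of post_mid in the frame of tray below 0.085 m and x of bar_a in the frame of ramp between 0.01 and 0.06 m and y of bar_a in the frame of ramp between -0.035 and 0.035 m and angle between the y axis of each of bar_a, bar_b and the y axis of ramp, either way round below 0.15 rad and z of each of bar_a, bar_b in the frame of ramp above 0.062 m and distance between bar_a and bar_b below 0.048 m and x of bar_b in the frame of ramp between 0.042 and 0.1 m and y of bar_b in the frame of ramp between -0.035 and 0.035 m and z of bar_b in the frame of ramp below 0.09 m and linear speed of each of chock, post, bar_a, bar_b below 0.02 m/s); the robot touches nothing.
It fails at once if the first bar rolls down past the stop (centre less than 8 mm uphill of the socket axis, along the ramp) or leaves the ramp (x of bar_a in the frame of ramp below 0.008 m or z of bar_a in the frame of ramp below 0.052 m).
It fails at once if the second bar rolls off the table (height (world z) of bar_b below 0 m).
It fails at once if a bystander (wooden block, jar, tweezers, paddle, shears, tumbler, tin) is moved by more than 30 mm (distance of any of block, frit_jar, tweezers, paddle, shears, tumbler, wax_tin from where it was at the start of the episode above 0.03 m).
It fails at once if a bystander is tipped over (angle between any of block, frit_jar, tweezers, paddle, shears, tumbler, wax_tin's own z axis and vertical above 0.5 rad).
It also fails if it takes over 72 s, if anything falls off the work surface, if the arm or the gripper's body presses on something with over 40 N, if the wrist force passes 120 N, or if a joint passes its speed limit or range.

## Working session

There is one attempt and no reset: what is moved stays moved. The work goes in short steps, Python scripts to look and compute and a tool call to move; the robot and the scene stay as the last step left them, time stands still between calls to the robot, and variables do not carry over. Pictures are saved under pics/ and viewed, at most 10 in all, crops included, and the job is handed in when it is done.

Besides the shell and the picture viewer there is one more tool, called after ">>>" as a command line: name --argument value ..., lists and objects as JSON in quotes. drive_tool: Moves the arm, as the interface text tells. Its arguments: {"type":"object","properties":{"rows":{"type":"array","items":{"type":"array","items":{"type":"array","items":{"type":"number"}}}},"grip":{"type":"number"}},"required":["rows"]}

```bash
mkdir -p pics; cat > h.py <<'E'
import numpy as np, cv2
from cell import manip
def shot(name,fn=None):
    c=manip.capture(name)
    if fn: cv2.imwrite('pics/'+fn,c['color'])
    return c
def K(c):
    f=192/np.tan(np.radians(c['fov_y'])/2)
    return np.array([[f,0,c['cx']],[0,f,c['cy']],[0,0,1]]),np.array(c['distortion'])
def ray(c,u,v):
    k,d=K(c); p=cv2.undistortPoints(np.array([[[u,v]]],float),k,d)[0,0]
    T=np.array(c['pose']); return T[:3,3],T[:3,:3]@np.array([p[0],-p[1],-1])
def pz(c,u,v,z):
    o,r=ray(c,u,v); return o+r*(z-o[2])/r[2]
def proj(c,P):
    T=np.array(c['pose']);k,d=K(c); q=(np.array(P)-T[:3,3])@T[:3,:3]
    q=np.atleast_2d(q)*[1,-1,-1]; return cv2.projectPoints(q,np.zeros(3),np.zeros(3),k,d)[0][:,0]
E
python3 - <<'E'
from h import *
import pickle
a=shot('top');b=shot('scene');pickle.dump((a,b),open('c0.pkl','wb'))
im=cv2.resize(a['color'],(800,600),interpolation=cv2.INTER_CUBIC);cv2.imwrite('pics/t0.png',im)
cv2.imwrite('pics/s0.png',cv2.resize(b['color'],(800,600),interpolation=cv2.INTER_CUBIC))
print(a['pose'],a['fov_y'],b['pose']);print(manip.get_obs())
E
```

```text
[[ 0.00214404  0.99088852 -0.13466756  0.35888088]
 [-0.9998703   0.00427385  0.01552819  0.00818897]
 [ 0.01596226  0.1346168   0.99076916  1.48507244]
 [ 0.          0.          0.          1.        ]] 52.37625846054488 [[ 0.60158042 -0.63842673  0.48011699  1.1737762 ]
 [ 0.79880724  0.4829195  -0.35874189 -0.47857907]
 [-0.00282744  0.59933302  0.80049481  1.15443478]
 [ 0.          0.          0.          1.        ]]
{'clock': 0.1, 'joint_pos': array([-1.27249935,  0.41790211, -0.01030118,  1.61408733,  0.00468774,
        1.11067247, -0.05296658]), 'qd': array([ 0.00073885,  0.0011916 , -0.00081078, -0.0014653 , -0.00098007,
        0.00062278, -0.00087556]), 'joint_torque': array([ 1.59447340e-03, -8.52568245e+01,  6.40059896e-01, -4.26685238e+01,
       -4.88894724e-02,  1.63913949e-02,  8.76752188e-05]), 'tool_pos': array([0.20821086, 0.58896135, 0.20490664]), 'tool_rot': array([ 1.69065428e-01,  9.85604691e-01, -5.20064480e-04, -5.23178188e-05]), 'contact_force': array([-0.68328644, -0.12492599,  0.44220199]), 'moment': array([ 0.01717796,  0.05833819, -0.06259823]), 'grip_force': 0.0, 'grip_width': 0.09432894710800328}
```

View pics/t0.png

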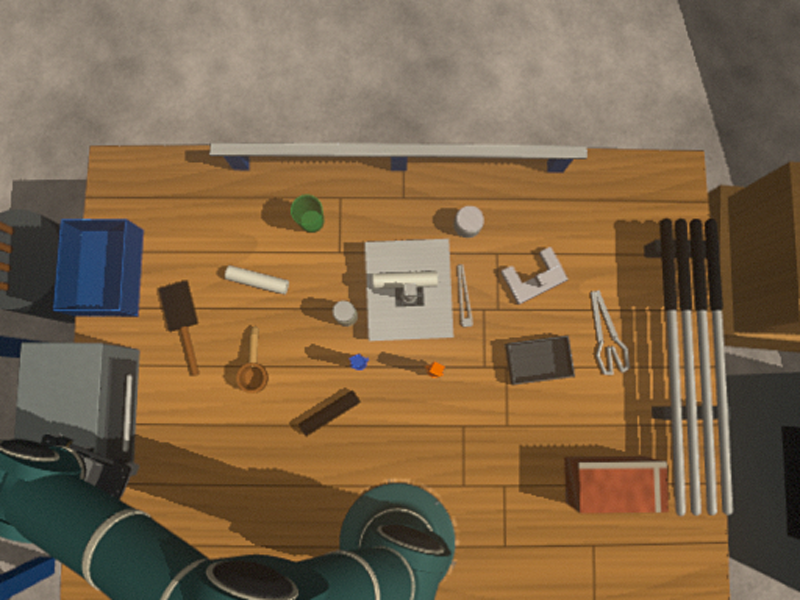

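View pics/s0.png

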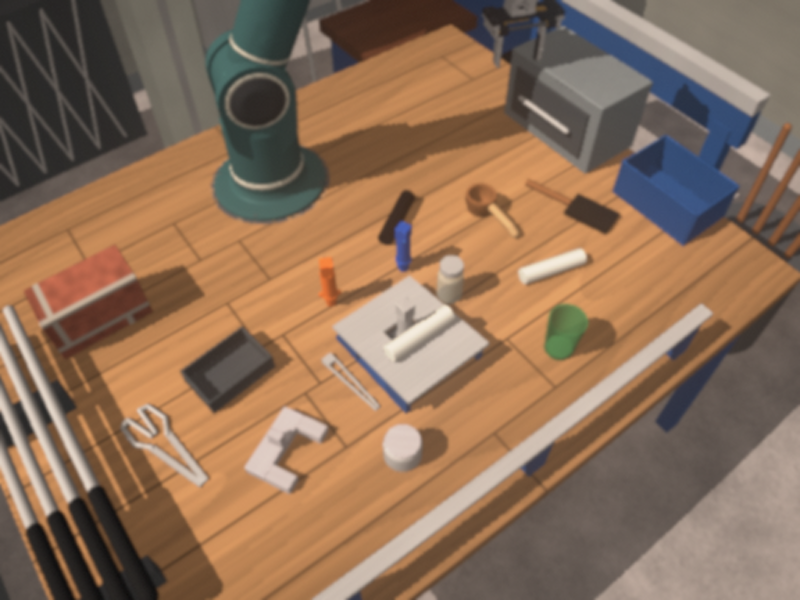

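Top view (800-px picture): the real post is grey, at (408,293) on the ramp. The look-alikes are blue (358,362) and orange (436,369). bar_a is the white bar at (405,280), bar_b the white one at (257,279), and the black one at (328,411) is a decoy. The chock is at (533,275), the tray at (540,360) and the block at (253,370). I'll check these in one close crop.

```bash
python3 - <<'E'
from h import *
import pickle
a,b=pickle.load(open('c0.pkl','rb'))
cv2.imwrite('pics/t1.png',cv2.resize(a['color'][145:255,225:375],None,fx=5.3,fy=5.3,interpolation=cv2.INTER_CUBIC))
E
```

```text
(no output)
```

View pics/t1.png

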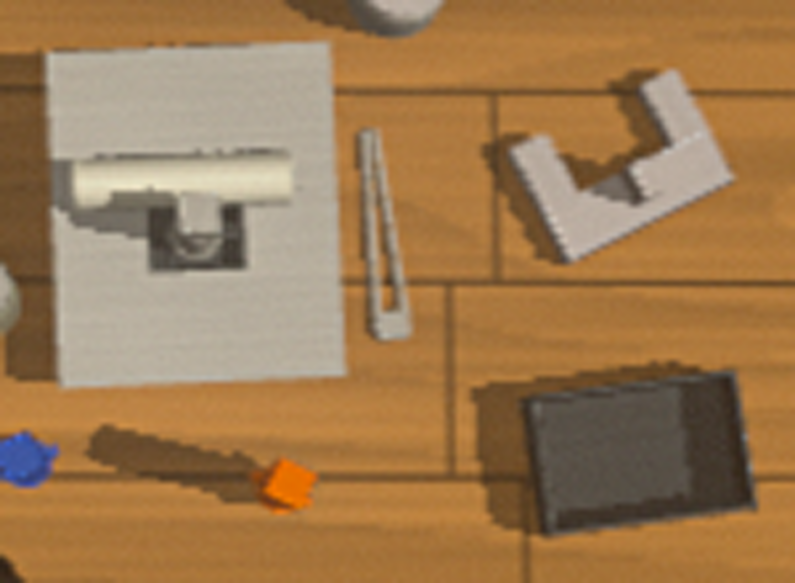

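The crop shows the grey post head at about (200,213) on bar_a's downhill side, inside the pocket. The chock's corners are (570,262), (733,178), (678,70) and (512,150). The tray and ramp corners are clear as well.

```bash
cat >> h.py <<'E'
from scipy.optimize import least_squares
def fit(c,px,M,x0):
    M=np.array(M,float);px=np.array(px,float)
    def T(q):
        R=np.array([[np.cos(q[2]),-np.sin(q[2])],[np.sin(q[2]),np.cos(q[2])]])
        return np.c_[M[:,:2]@R.T+q[:2],M[:,2]]
    r=least_squares(lambda q:(proj(c,T(q))-px).ravel(),x0)
    return r.x, r.fun.round(2)
E
python3 - <<'E'
from h import *
import pickle
a,b=pickle.load(open('c0.pkl','rb'))
P=lambda l:[( (u+.5)/5.3+225-.5,(v+.5)/5.3+145-.5) for u,v in l]
z=lambda x:.052+.0875*x
# ramp: (+130,+100),(130,-100),(-105,-100),(-105,100)
print('ramp',fit(a,P([(46,52),(330,42),(346,376),(62,387)]),[(x,y,z(x)) for x,y in[(.13,.1),(.13,-.1),(-.105,-.1),(-.105,.1)]],[.6,0,0]))
# chock prongs point up (image)
print('chock',fit(a,P([(570,258),(733,178),(678,70),(512,146)]),[(-.028,.068,.022),(-.028,-.068,.022),(.064,-.068,.022),(.064,.068,.022)],[.6,-.25,.4]))
print('tray',fit(a,P([(525,401),(737,372),(757,508),(545,535)]),[(.05,.075,.04),(.05,-.075,.04),(-.05,-.075,.04),(-.05,.075,.04)],[.45,-.3,0]))
s=1.5625
for n,u,v,zz in[('barb1',226,272,.018),('barb2',287,287,.018),('jar',344,313,.1),('tum',308,213,.05),('tin',469,221,.06),('blockend',253,328,.02),('blockcup',252,377,.05)]:
    print(n,pz(a,(u+.5)/s-.5,(v+.5)/s-.5,zz).round(4))
print('bara',[pz(a,*P([q])[0],.075).round(4) for q in[(74,182),(292,176)]], 'post',pz(a,*P([(199,213)])[0],.137).round(4))
E
```

```text
ramp (array([ 0.58116457, -0.02731639,  0.04735642]), array([ 0.16,  0.08,  0.07, -0.18,  0.05, -0.1 , -0.28,  0.19]))
chock (array([ 0.62141881, -0.34452816,  0.44700319]), array([-0.17,  0.25,  0.39,  0.33, -0.17, -0.49, -0.05, -0.1 ]))
tray (array([ 0.42676978, -0.33957055,  0.1275077 ]), array([ 0.18, -0.86, -0.47, -0.4 , -0.03,  0.56,  0.32,  0.69]))
barb1 [0.64   0.4205 0.018 ]
barb2 [0.6034 0.2698 0.018 ]
jar [0.5301 0.1231 0.1   ]
tum [0.7802 0.2185 0.05  ]
tin [ 0.7598 -0.171   0.06  ]
blockend [0.5025 0.3488 0.02  ]
blockcup [0.3845 0.3403 0.05  ]
bara [array([0.6117, 0.0584, 0.075 ]), array([ 0.6167, -0.0926,  0.075 ])] post [ 0.5802 -0.0265  0.137 ]
```

```bash
cat >> h.py <<'E'
from scipy.spatial.transform import Rotation as Ro
def go(x,y,z,th,phi=0,N=None,start=None):
    """N equal rows (screw path) from current pose to TCP x,y,z; tool y at heading th deg, then pitch phi about tool y"""
    o=manip.get_obs()
    if start is None: p0,R0=o['tool_pos'],Ro.from_quat(o['tool_rot'])
    else: p0,R0=start
    t=np.radians(th);Y=np.array([np.cos(t),np.sin(t),0]);Z=np.array([0,0,-1.]);X=np.cross(Y,Z)
    R1=Ro.from_matrix(np.c_[X,Y,Z])*Ro.from_rotvec([0,phi,0])
    p1=np.array([x,y,z]);rel=R0.inv()*R1;w=rel.as_rotvec()
    n=int(max(np.ceil(np.linalg.norm(p1-p0)/.046),np.ceil(np.linalg.norm(w)/.14),1))
    N=N or n
    S=sum(Ro.from_rotvec(w*k/N).as_matrix() for k in range(N))
    d=np.linalg.solve(S,R0.inv().apply(p1-p0))*1000
    print(N,'rows of',d.round(1).tolist(),(w/N).round(4).tolist())
    return p1,R1
def st():
    o=manip.get_obs();R=Ro.from_quat(o['tool_rot']).as_matrix()
    print(o['clock'],o['tool_pos'].round(4),'th',np.degrees(np.arctan2(R[1,1],R[0,1])).round(2),'z',R[:,2].round(3),'w',round(o['grip_width'],4),'gf',round(o['grip_force'],1),'F',o['contact_force'].round(1),'q',o['joint_pos'].round(2))
E
python3 -c "
from h import *
go(.621,-.345,.16,-64.4,N=28)"
```

```text
28 rows of [-44.1, 14.6, 1.6] [-0.0, 0.0, 0.0841]
```

>>> drive_tool --rows '[[[-44, 14.6, 1.6, 0, 0, 0.084], [-44, 14.6, 1.6, 0, 0, 0.084], [-44, 14.6, 1.6, 0, 0, 0.084], [-44, 14.6, 1.6, 0, 0, 0.084], [-44, 14.6, 1.6, 0, 0, 0.084], [-44, 14.6, 1.6, 0, 0, 0.084], [-44, 14.6, 1.6, 0, 0, 0.084], [-44, 14.6, 1.6, 0, 0, 0.084], [-44, 14.6, 1.6, 0, 0, 0.084], [-44, 14.6, 1.6, 0, 0, 0.084], [-44, 14.6, 1.6, 0, 0, 0.084], [-44, 14.6, 1.6, 0, 0, 0.084], [-44, 14.6, 1.6, 0, 0, 0.084], [-44, 14.6, 1.6, 0, 0, 0.084], [-44, 14.6, 1.6, 0, 0, 0.084], [-44, 14.6, 1.6, 0, 0, 0.084], [-44, 14.6, 1.6, 0, 0, 0.084], [-44, 14.6, 1.6, 0, 0, 0.084], [-44, 14.6, 1.6, 0, 0, 0.084], [-44, 14.6, 1.6, 0, 0, 0.084]]]' --grip 0

```text
clock: 2.1
tool_pos: [0.7706, -0.0123, 0.1728]
tool_rot: [0.848, 0.531, -0.0, -0.0]
contact_force: [-0.1, -0.6, 0.2]
grip_width: 0.0937
grip_force: 0.0
```

>>> drive_tool --rows '[[[-44, 14.6, 1.6, 0, 0, 0.084], [-44, 14.6, 1.6, 0, 0, 0.084], [-44, 14.6, 1.6, 0, 0, 0.084], [-44, 14.6, 1.6, 0, 0, 0.084], [-44, 14.6, 1.6, 0, 0, 0.084], [-44, 14.6, 1.6, 0, 0, 0.084], [-44, 14.6, 1.6, 0, 0, 0.084], [-44, 14.6, 1.6, 0, 0, 0.084], [0, 0, 0, 0, 0, 0]]]'

```text
clock: 3.0
tool_pos: [0.6161, -0.3488, 0.1608]
tool_rot: [0.976, 0.217, -0.001, 0.001]
contact_force: [-0.5, -0.1, 0.3]
grip_width: 0.0941
grip_force: 0.0
```

```bash
python3 - <<'E'
from h import *
import pickle
st()
w=shot('wrist');a=shot('top');pickle.dump((w,a),open('c1.pkl','wb'))
l=cv2.resize(w['color'],(768,576),interpolation=cv2.INTER_CUBIC)
cv2.imwrite('pics/w1.png',l)
st()
E
```

```text
3.0 [ 0.6161 -0.3488  0.1608] th -64.9 z [-0.002 -0.002 -1.   ] w 0.0941 gf 0.0 F [-0.5 -0.1  0.3] q [ 0.06  0.69  0.65  1.44 -0.43  1.16 -0.36]
3.1 [ 0.6208 -0.3431  0.1605] th -64.31 z [-0.  0. -1.] w 0.094 gf 0.0 F [0.8 0.2 0.1] q [ 0.06  0.69  0.64  1.43 -0.43  1.16 -0.36]
```

View pics/w1.png

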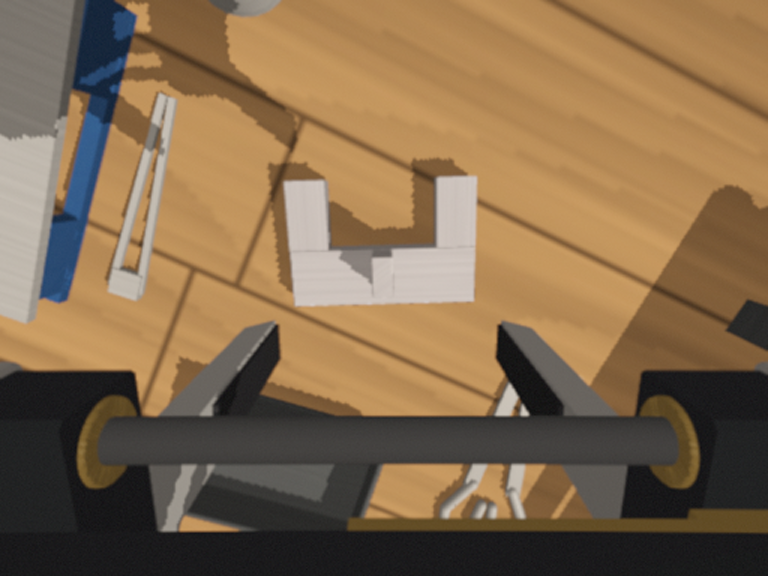

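The wrist view shows the chock just ahead of the gripper. Its top corners are at (295,301), (474,298), (476,177) and (285,182), and the rib at (382,275).

```bash
python3 - <<'E'
from h import *
import pickle
w,a=pickle.load(open('c1.pkl','rb'))
px=(np.array([(295,301),(474,298),(476,177),(285,182)])+.5)/1.5-.5
q,r=fit(w,px,[(-.028,.068,.022),(-.028,-.068,.022),(.064,-.068,.022),(.064,.068,.022)],[.62,-.34,.44])
print(q,r); print(proj(w,[q[0],q[1],.056])*1.5)
s=go(q[0],q[1],.027,np.degrees(q[2])-90)
E
```

```text
[ 0.61890599 -0.34343083  0.46262474] [-0.31  2.25 -0.08  1.43  0.64 -1.52 -0.27 -1.62]
[[382.33220868 275.82016446]]
3 rows of [-0.6, -0.2, 44.5] [-0.0001, 0.0001, -0.0047]
```

>>> drive_tool --rows '[[[0, 0, 40, 0, 0, 0], [0, 0, 40, 0, 0, 0], [0, 0, 30, 0, 0, 0], [0, 0, 23, 0, 0, 0], [0, 0, 0, 0, 0, 0]]]'

```text
clock: 3.6
tool_pos: [0.6215, -0.3402, 0.0247]
tool_rot: [0.975, 0.224, -0.001, -0.001]
contact_force: [0.2, 0.1, -0.1]
grip_width: 0.094
grip_force: 0.0
```

>>> drive_tool --rows '[[[0, 0, 0, 0, 0, 0], [0, 0, 0, 0, 0, 0], [0, 0, 0, 0, 0, 0], [0, 0, 0, 0, 0, 0], [0, 0, 0, 0, 0, 0], [0, 0, 0, 0, 0, 0], [0, 0, 0, 0, 0, 0], [0, 0, 0, 0, 0, 0], [0, 0, 0, 0, 0, 0], [0, 0, 0, 0, 0, 0]]]' --grip 1

```text
clock: 4.6
tool_pos: [0.6214, -0.3425, 0.0277]
tool_rot: [0.975, 0.223, -0.0, 0.0]
contact_force: [0.3, -0.5, -0.0]
grip_width: 0.0174
grip_force: 0.0
```

```bash
python3 - <<'E'
from h import *
st()
E
```

```text
4.6 [ 0.6214 -0.3425  0.0277] th -64.23 z [-0. -0. -1.] w 0.0174 gf 0.0 F [ 0.3 -0.5 -0. ] q [ 0.1   0.83  0.57  1.51 -0.51  0.95 -0.3 ]
```

>>> drive_tool --rows '[[[0, 0, 0, 0, 0, 0], [0, 0, 0, 0, 0, 0], [0, 0, 0, 0, 0, 0], [0, 0, -8, 0, 0, 0], [0, 0, -24, 0, 0, 0], [0, 0, -40, 0, 0, 0], [0, 0, -40, 0, 0, 0], [0, 0, -40, 0, 0, 0], [0, 0, -25, 0, 0, 0], [0, 0, 0, 0, 0, 0], [0, 0, 0, 0, 0, 0]]]'

```text
clock: 5.7
tool_pos: [0.6211, -0.3421, 0.2038]
tool_rot: [0.975, 0.223, -0.0, -0.0]
contact_force: [0.3, 0.2, -5.7]
grip_width: 0.014
grip_force: 30.0
```

```bash
python3 - <<'E'
from h import *
import pickle
st()
w=shot('wrist');pickle.dump(w,open('c2.pkl','wb'))
l=cv2.resize(w['color'],(768,576),interpolation=cv2.INTER_CUBIC)
cv2.imwrite('pics/w2.png',l)
r=.0474;tx=-.004-.064
o=manip.get_obs()
x,y=.5812+np.cos(r)*tx,-.0273+np.sin(r)*tx
print(x,y)
go(x,y,.205,np.degrees(r)-90,N=12)
E
```

```text
5.7 [ 0.6211 -0.3421  0.2038] th -64.23 z [-0.001  0.001 -1.   ] w 0.014 gf 30.0 F [ 0.3  0.2 -5.7] q [ 0.05  0.65  0.66  1.39 -0.41  1.23 -0.38]
0.5132763755386014 -0.03052199317610816
12 rows of [-1.9, -27.6, -0.1] [-0.0001, 0.0001, 0.0335]
```

View pics/w2.png

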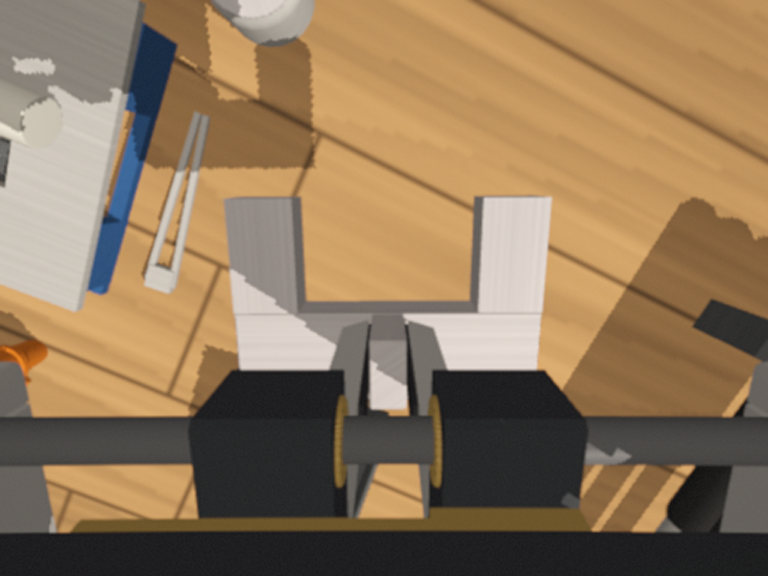

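The chock is held level in the grip. Its tip corners are at (225,198), (301,197), (474,197) and (551,197), which give its offset in the hand.

```bash
python3 - <<'E'
from h import *
import pickle
w=pickle.load(open('c2.pkl','rb'))
px=(np.array([(225,199),(301,198),(474,198),(551,197)])+.5)/1.5-.5
q,r=fit(w,px,[(.064,y,.198) for y in(.068,.04,-.04,-.068)],[.62,-.34,.44])
print(q,r)
o=manip.get_obs();R=Ro.from_quat(o['tool_rot'])
print('chock origin in tool',R.inv().apply(np.array([q[0],q[1],.176])-o['tool_pos'])*1000, 'th',np.degrees(q[2])-90)
E
```

```text
[ 0.61779221 -0.3437036   0.45446816] [-0.29 -0.02 -6.15  0.51  6.39 -0.09  0.03  0.29]
chock origin in tool [-3.52681702  0.43062408 26.91809637] th -63.96089232544057
```

>>> drive_tool --rows '[[[-2, -27.6, 0, 0, 0, 0.0335], [-2, -27.6, 0, 0, 0, 0.0335], [-2, -27.6, 0, 0, 0, 0.0335], [-2, -27.6, 0, 0, 0, 0.0335], [-2, -27.6, 0, 0, 0, 0.0335], [-2, -27.6, 0, 0, 0, 0.0335], [-2, -27.6, 0, 0, 0, 0.0335], [-2, -27.6, 0, 0, 0, 0.0335], [-2, -27.6, 0, 0, 0, 0.0335], [-2, -27.6, 0, 0, 0, 0.0335], [-2, -27.6, 0, 0, 0, 0.0335], [-2, -27.6, 0, 0, 0, 0.0335], [0, 0, 0, 0, 0, 0], [0, 0, 0, 0, 0, 0], [0, 0, 0, 0, 0, 0]]]'

```text
clock: 7.25
tool_pos: [0.5117, -0.032, 0.204]
tool_rot: [1.0, 0.024, -0.001, 0.0]
contact_force: [0.6, 0.5, -5.3]
grip_width: 0.0139
grip_force: 30.0
```

```bash
python3 - <<'E'
from h import *
import pickle
st()
w=shot('wrist');a=shot('top');pickle.dump((w,a),open('c3.pkl','wb'))
cv2.imwrite('pics/w3.png',cv2.resize(w['color'],(768,576),interpolation=cv2.INTER_CUBIC))
E
```

```text
7.25 [ 0.5117 -0.032   0.204 ] th -87.29 z [-0.001 -0.001 -1.   ] w 0.0139 gf 30.0 F [ 0.6  0.5 -5.3] q [-0.67  0.28  0.8   1.91 -0.23  1.04 -1.3 ]
```

View pics/w3.png

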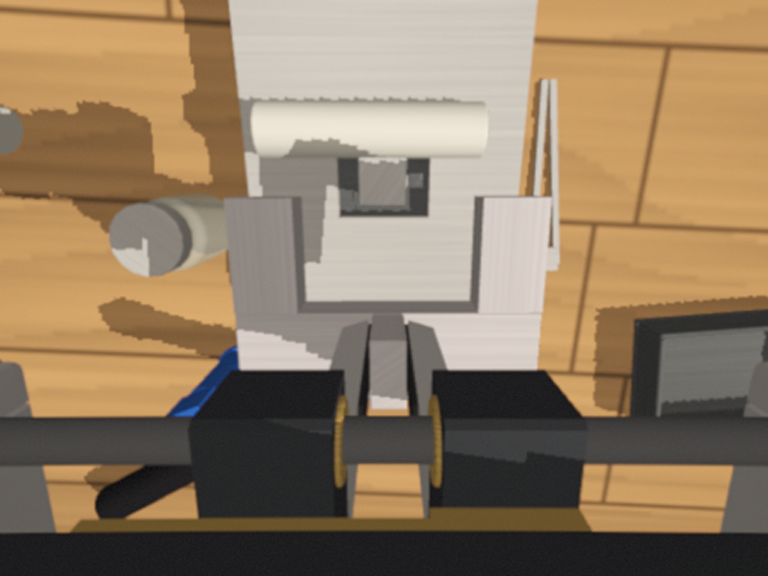

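The view shows the post head's lower edge from (359,207) to (408,207), the pocket's lower corners at (340,216) and (428,216), and bar_a from (251,128) to (488,130).

```bash
python3 - <<'E'
from h import *
import pickle
w,a=pickle.load(open('c3.pkl','rb'))
p=lambda u,v,z:pz(w,(u+.5)/1.5-.5,(v+.5)/1.5-.5,z)
c,s=np.cos(.0474),np.sin(.0474)
def ramp(P,o=(.5812,-.0273)): d=P[:2]-np.array(o);return (np.array([c*d[0]+s*d[1],-s*d[0]+c*d[1]])*1000).round(1)
for n,u,v,z in[('pockL -27,34',340,216,.0496),('pockR -27,-34',428,216,.0496),('headL -13,13',359,207,.137),('headR',408,207,.137),('barL 33',251,128,.073),('barR',488,130,.073),('bar lower edge ~21',370,157,.066)]:
    print(n,ramp(p(u,v,z)))
E
```

```text
pockL -27,34 [-29.1  34.9]
pockR -27,-34 [-29.2 -31.8]
headL -13,13 [-16.9  14.7]
headR [-16.9 -12.6]
barL 33 [31.2 90.5]
barR [ 30.  -68.7]
bar lower edge ~21 [13.  11.1]
```

```bash
python3 - <<'E'
from h import *
c,s=np.cos(.0474),np.sin(.0474)
f=lambda X,Y:(.5812+c*X-s*Y,-.0273+s*X+c*Y)
a=go(*f(-.057,.0007),.20,np.degrees(.0474)-90,.0873)
b=go(*f(-.057,.0007),.078,np.degrees(.0474)-90,.0873,start=a)
E
```

```text
1 rows of [12.4, -2.3, 4.3] [0.0006, 0.0879, -0.0008]
3 rows of [-3.5, 0.0, 40.5] [0.0, 0.0, 0.0]
```

>>> drive_tool --rows '[[[6, -1, 2, 0, 0.044, 0], [6.4, -1.3, 2.3, 0, 0.044, 0], [0, 0, 0, 0, 0, 0], [-2.5, 0, 30, 0, 0, 0], [-2.5, 0, 30, 0, 0, 0], [-2.5, 0, 30, 0, 0, 0], [-1.5, 0, 16, 0, 0, 0], [-1.5, 0, 15.5, 0, 0, 0], [0, 0, 0, 0, 0, 0], [0, 0, 0, 0, 0, 0]]]'

```text
clock: 8.35
tool_pos: [0.5248, -0.0289, 0.079]
tool_rot: [0.999, 0.024, 0.044, -0.001]
contact_force: [1.3, 0.1, -5.0]
grip_width: 0.014
grip_force: 30.0
```

>>> drive_tool --rows '[[[0, 0, 1, 0, 0, 0], [0, 0, 1, 0, 0, 0], [0, 0, 0.5, 0, 0, 0], [0, 0, 0, 0, 0, 0]]]'

```text
clock: 8.75
tool_pos: [0.525, -0.0282, 0.0764]
tool_rot: [0.999, 0.024, 0.044, -0.001]
contact_force: [0.0, -0.5, -5.9]
grip_width: 0.0138
grip_force: 30.0
```

```bash
python3 - <<'E'
from h import *
st()
shot('top');c=shot('top')
cv2.imwrite('pics/t4.png',cv2.resize(c['color'][145:235,225:315],None,fx=6.5,fy=6.5,interpolation=cv2.INTER_CUBIC))
s=shot('scene');cv2.imwrite('pics/s4.png',cv2.resize(s['color'][170:270,200:330],None,fx=6,fy=6,interpolation=cv2.INTER_CUBIC))
E
```

```text
8.75 [ 0.525  -0.0282  0.0764] th -87.25 z [ 0.088  0.004 -0.996] w 0.0138 gf 30.0 F [ 0.  -0.5 -5.9] q [-0.55  0.44  0.67  2.06 -0.45  0.69 -1.12]
```

View pics/s4.png

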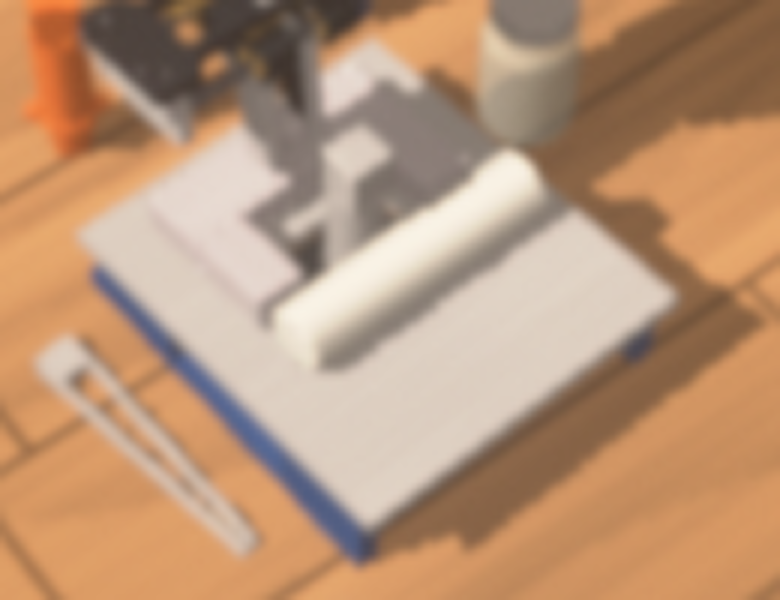

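The chock is astride the post, just above the plate. Its right prong tip at (265,305) is close to bar_a. I'll lower to contact, then slide uphill a little.

>>> drive_tool --rows '[[[1, 0, 0.7, 0, 0, 0], [1, 0, 0.7, 0, 0, 0], [1, 0, 0.7, 0, 0, 0], [0, 0, 0, 0, 0, 0]]]'

```text
clock: 9.3
tool_pos: [0.5274, -0.0281, 0.075]
tool_rot: [0.999, 0.024, 0.043, -0.002]
contact_force: [-17.9, 2.5, 25.6]
grip_width: 0.0141
grip_force: 30.0
```

>>> drive_tool --rows '[[[0, 0, 0.7, 0, 0, 0], [0, 0, 0, 0, 0, 0]]]'

```text
clock: 9.5
tool_pos: [0.5279, -0.0281, 0.0748]
tool_rot: [0.999, 0.024, 0.044, -0.002]
contact_force: [-19.4, 2.3, 35.3]
grip_width: 0.0137
grip_force: 30.0
```

>>> drive_tool --rows '[[[0, 0, -1, 0, 0, 0], [0, 0, 0, 0, 0, 0]]]'

```text
clock: 9.7
tool_pos: [0.5283, -0.0282, 0.0748]
tool_rot: [0.999, 0.024, 0.044, -0.001]
contact_force: [-2.8, 0.6, 4.8]
grip_width: 0.0136
grip_force: 30.0
```

>>> drive_tool --rows '[[[0, 0, 0, 0, 0, 0], [0, 0, 0, 0, 0, 0], [0, 0, 0, 0, 0, 0], [0, 0, 0, 0, 0, 0], [0, 0, 0, 0, 0, 0], [0, 0, 0, 0, 0, 0], [0, 0, -20, 0, 0, 0], [0, 0, -40, 0, 0, 0], [0, 0, -40, 0, 0, 0], [0, 0, 0, 0, 0, 0], [0, 0, 0, 0, 0, 0]]]' --grip 0

```text
clock: 10.8
tool_pos: [0.5196, -0.0282, 0.1748]
tool_rot: [0.999, 0.024, 0.045, -0.001]
contact_force: [-0.5, 0.3, 0.2]
grip_width: 0.0933
grip_force: 0.0
```

```bash
python3 - <<'E'
from h import *
import pickle
st()
w=shot('wrist');a=shot('top');pickle.dump((w,a),open('c5.pkl','wb'))
cv2.imwrite('pics/w5.png',cv2.resize(w['color'],(768,576),interpolation=cv2.INTER_CUBIC))
E
```

```text
10.8 [ 0.5196 -0.0282  0.1748] th -87.23 z [ 0.089  0.005 -0.996] w 0.0933 gf 0.0 F [-0.5  0.3  0.2] q [-0.68  0.28  0.8   1.99 -0.27  0.88 -1.27]
```

View pics/w5.png

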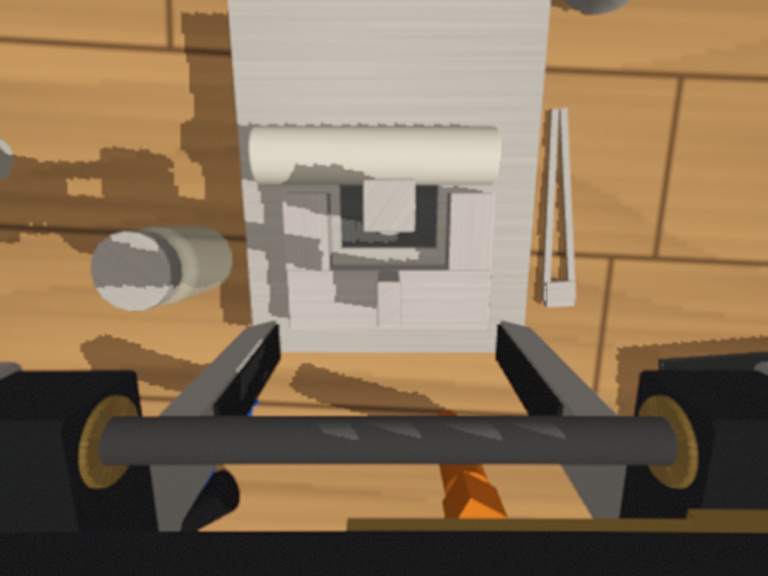

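```bash
python3 - <<'E'
from h import *
import pickle
w,a=pickle.load(open('c5.pkl','rb'))
p=lambda u,v,z:pz(w,(u+.5)/1.5-.5,(v+.5)/1.5-.5,z)
c,s=np.cos(.0474),np.sin(.0474)
def ramp(P,o=(.5812,-.0273)): d=P[:2]-np.array(o);return (np.array([c*d[0]+s*d[1],-s*d[0]+c*d[1]])*1000).round(1)
for n,u,v,z in[('pockL -27,34',341,247,.0496),('pockR -27,-34',437,247,.0496),('headL -13,13',363,231,.137),('headR',414,231,.137),('tipL',283,192,.075),('tipR',490,192,.075),('backL',290,326,.068),('backR',488,326,.068),('barL',250,155,.073),('barR',499,155,.073)]:
    print(n,ramp(p(u,v,z)))
q=lambda X,Y:(.5812+c*X-s*Y,-.0273+s*X+c*Y)
th=np.degrees(.0474)-90
A=go(*q(-.0,.0007),.17,th,0);go(*q(-.0,.0007),.104,th,0,start=A)
E
```

```text
pockL -27,34 [-29.1  35.5]
pockR -27,-34 [-29.1 -32.6]
headL -13,13 [-15.5  14.8]
headR [-15.5 -11.1]
tipL [ 7.5 69.3]
tipR [  7.6 -62.9]
backL [-82.1  69.3]
backR [-81.9 -66.4]
barL [30.5 89.8]
barR [ 30.7 -68.2]
2 rows of [31.0, 0.6, 3.8] [0.0, -0.0435, 0.0003]
2 rows of [0.0, 0.0, 33.0] [0.0, 0.0, 0.0]
```

The chock sits flat with its tips at about x = 11 mm, roughly 4 mm from bar_a, and the post is still seated. Next I grip the post head.

>>> drive_tool --rows '[[[31, 0.6, 3.8, 0, -0.0435, 0], [31, 0.6, 3.8, 0, -0.0435, 0], [0, 0, 0, 0, 0, 0], [0, 0, 30, 0, 0, 0], [0, 0, 24, 0, 0, 0], [0, 0, 12, 0, 0, 0], [0, 0, 0, 0, 0, 0], [0, 0, 0, 0, 0, 0]]]'

```text
clock: 11.7
tool_pos: [0.5818, -0.0271, 0.1053]
tool_rot: [1.0, 0.024, 0.001, 0.0]
contact_force: [0.1, -0.4, -0.1]
grip_width: 0.094
grip_force: 0.0
```

>>> drive_tool --rows '[[[0, 0, 0, 0, 0, 0], [0, 0, 0, 0, 0, 0], [0, 0, 0, 0, 0, 0], [0, 0, 0, 0, 0, 0], [0, 0, 0, 0, 0, 0], [0, 0, 0, 0, 0, 0], [0, 0, 0, 0, 0, 0], [0, 0, 0, 0, 0, 0], [0, 0, 0, 0, 0, 0], [0, 0, 0, 0, 0, 0], [0, 0, 0, 0, 0, 0]]]' --grip 1

```text
clock: 12.8
tool_pos: [0.5817, -0.0267, 0.1049]
tool_rot: [1.0, 0.024, 0.001, -0.0]
contact_force: [-0.2, 1.2, 0.8]
grip_width: 0.0278
grip_force: 30.0
```

```bash
python3 -c "
from h import *
st()"
```

```text
12.8 [ 0.5817 -0.0267  0.1049] th -87.26 z [ 0.001  0.    -1.   ] w 0.0278 gf 30.0 F [-0.2  1.2  0.8] q [-0.53  0.55  0.7   1.83 -0.44  0.92 -1.16]
```

>>> drive_tool --rows '[[[0, 0, 0, 0, 0, 0], [0, 0, 0, 0, 0, -0.08], [0, 0, 0, 0, 0, -0.08], [0, 0, 0, 0, 0, -0.08], [0, 0, 0, 0, 0, -0.08], [0, 0, 0, 0, 0, -0.08], [0, 0, 0, 0, 0, -0.08], [0, 0, 0, 0, 0, -0.08], [0, 0, 0, 0, 0, -0.08], [0, 0, 0, 0, 0, -0.08], [0, 0, 0, 0, 0, -0.08], [0, 0, 0, 0, 0, -0.03], [0, 0, 0, 0, 0, 0], [0, 0, 0, 0, 0, 0]]]'

```text
clock: 14.2
tool_pos: [0.5812, -0.0263, 0.105]
tool_rot: [0.905, 0.425, 0.0, -0.0]
contact_force: [-4.3, 3.8, 7.2]
grip_width: 0.0281
grip_force: 30.2
```

>>> drive_tool --rows '[[[0, 0, -3, 0, 0, 0], [0, 0, -5, 0, 0, 0], [0, 0, -5, 0, 0, 0], [0, 0, 0, 0, 0, 0]]]'

```text
clock: 14.6
tool_pos: [0.5822, -0.027, 0.1187]
tool_rot: [0.905, 0.425, 0.001, 0.001]
contact_force: [-0.5, 0.7, -3.0]
grip_width: 0.0281
grip_force: 30.0
```

```bash
python3 -c "
from h import *
st()
for n in('top','scene'):
  c=shot(n)
  if n=='top':cv2.imwrite('pics/t6.png',c['color'])
  else: cv2.imwrite('pics/s6.png',cv2.resize(c['color'][150:270,190:340],None,fx=5,fy=5,interpolation=cv2.INTER_CUBIC))"
```

```text
14.6 [ 0.5822 -0.027   0.1187] th -39.71 z [ 0.002 -0.    -1.   ] w 0.0281 gf 30.0 F [-0.5  0.7 -3. ] q [-0.4   0.48  0.51  1.82 -0.29  0.92 -0.46]
```

View pics/s6.png

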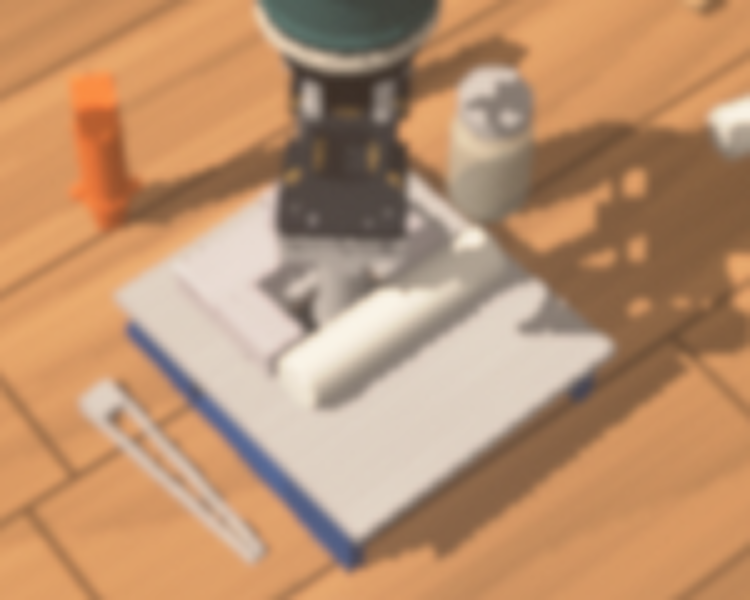

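The post came free and is 13 mm up, and bar_a is still in place. I'll lift slowly with a slight downhill drift, so the flange doesn't catch the bar.

>>> drive_tool --rows '[[[-0.6, -0.7, 0, 0, 0, 0], [-0.6, -0.7, -3, 0, 0, 0], [-0.6, -0.7, -3, 0, 0, 0], [0, 0, -4, 0, 0, 0], [0, 0, -5, 0, 0, 0], [0, 0, -5, 0, 0, 0], [-1.2, -1.4, -1, 0, 0, 0], [-1.2, -1.4, -1, 0, 0, 0], [-1.2, -1.4, -1, 0, 0, 0], [0, 0, -10, 0, 0, 0], [0, 0, -20, 0, 0, 0], [0, 0, -30, 0, 0, 0], [0, 0, -30, 0, 0, 0], [0, 0, 0, 0, 0, 0]]]'

```text
clock: 16.1
tool_pos: [0.575, -0.0273, 0.2351]
tool_rot: [0.905, 0.425, 0.003, 0.001]
contact_force: [0.2, -0.2, -3.4]
grip_width: 0.0279
grip_force: 30.0
```

```bash
python3 - <<'E'
from h import *
st()
go(.4268,-.3396,.232,-39.7+28-15)
E
```

```text
16.1 [ 0.575  -0.0273  0.2351] th -39.73 z [ 0.007  0.001 -1.   ] w 0.0279 gf 30.0 F [ 0.2 -0.2 -3.4] q [-0.45  0.33  0.56  1.73 -0.19  1.13 -0.53]
8 rows of [-42.8, 6.5, 0.3] [0.0007, -0.0005, -0.0284]
```

>>> drive_tool --rows '[[[-22, 3, 0, 0, 0, -0.014], [-42.8, 6.5, 0.3, 0, 0, -0.0284], [-42.8, 6.5, 0.3, 0, 0, -0.0284], [-42.8, 6.5, 0.3, 0, 0, -0.0284], [-42.8, 6.5, 0.3, 0, 0, -0.0284], [-42.8, 6.5, 0.3, 0, 0, -0.0284], [-42.8, 6.5, 0.3, 0, 0, -0.0284], [-42.8, 6.5, 0.3, 0, 0, -0.0284], [-21, 3.5, 0.3, 0, 0, -0.014], [0, 0, 0, 0, 0, 0], [0, 0, 0, 0, 0, 0]]]'

```text
clock: 17.2
tool_pos: [0.4249, -0.3393, 0.2279]
tool_rot: [0.852, 0.524, 0.0, -0.0]
contact_force: [-0.0, 0.9, -3.5]
grip_width: 0.0278
grip_force: 30.0
```

```bash
python3 - <<'E'
from h import *
st()
go(.4268,-.3396,.114,-54.7+28)
E
```

```text
17.2 [ 0.4249 -0.3393  0.2279] th -26.77 z [ 0.  0. -1.] w 0.0278 gf 30.0 F [-0.   0.9 -3.5] q [ 0.05  0.3   0.69  1.81 -0.21  1.11  0.35]
3 rows of [0.2, 0.6, 38.0] [0.0001, -0.0002, -0.0004]
```

>>> drive_tool --rows '[[[0, 0, 30, 0, 0, 0], [0, 0, 40, 0, 0, 0], [0, 0, 30, 0, 0, 0], [0, 0, 15, 0, 0, 0], [0, 0, 3, 0, 0, 0], [0, 0, 0, 0, 0, 0], [0, 0, 1, 0, 0, 0], [0, 0, 1, 0, 0, 0], [0, 0, 0, 0, 0, 0]]]'

```text
clock: 18.1
tool_pos: [0.4257, -0.3395, 0.1089]
tool_rot: [0.851, 0.525, 0.001, 0.001]
contact_force: [-0.5, 0.1, -4.1]
grip_width: 0.028
grip_force: 30.0
```

>>> drive_tool --rows '[[[0, 0, 1, 0, 0, 0], [0, 0, 1, 0, 0, 0], [0, 0, 0.5, 0, 0, 0], [0, 0, 0, 0, 0, 0]]]'

```text
clock: 18.5
tool_pos: [0.4253, -0.3393, 0.1057]
tool_rot: [0.851, 0.525, 0.0, 0.0]
contact_force: [-0.1, 0.8, -3.8]
grip_width: 0.0279
grip_force: 30.0
```

>>> drive_tool --rows '[[[0, 0, 0.7, 0, 0, 0], [0, 0, 0.5, 0, 0, 0], [0, 0, 0, 0, 0, 0]]]'

```text
clock: 18.8
tool_pos: [0.4254, -0.3395, 0.1047]
tool_rot: [0.851, 0.525, 0.0, 0.0]
contact_force: [-0.7, 0.3, -1.3]
grip_width: 0.028
grip_force: 30.0
```

>>> drive_tool --rows '[[[0, 0, 0.7, 0, 0, 0], [0, 0, 0, 0, 0, 0]]]'

```text
clock: 19.0
tool_pos: [0.4257, -0.3398, 0.1045]
tool_rot: [0.851, 0.525, 0.001, 0.001]
contact_force: [-1.0, 0.0, 8.9]
grip_width: 0.0282
grip_force: 30.1
```

>>> drive_tool --rows '[[[0, 0, -0.5, 0, 0, 0], [0, 0, 0, 0, 0, 0]]]'

```text
clock: 19.2
tool_pos: [0.4255, -0.3395, 0.1046]
tool_rot: [0.851, 0.525, 0.001, 0.0]
contact_force: [-1.6, 0.3, 3.8]
grip_width: 0.0276
grip_force: 30.0
```

>>> drive_tool --rows '[[[0, 0, 0, 0, 0, 0], [0, 0, 0, 0, 0, 0], [0, 0, 0, 0, 0, 0], [0, 0, 0, 0, 0, 0], [0, 0, 0, 0, 0, 0], [0, 0, 0, 0, 0, 0], [0, 0, 0, 0, 0, 0], [0, 0, -10, 0, 0, 0], [0, 0, -40, 0, 0, 0], [0, 0, -40, 0, 0, 0], [0, 0, -30, 0, 0, 0], [0, 0, 0, 0, 0, 0]]]' --grip 0

```text
clock: 20.4
tool_pos: [0.4264, -0.3406, 0.2288]
tool_rot: [0.851, 0.525, 0.002, 0.003]
contact_force: [0.2, -0.0, -0.7]
grip_width: 0.0939
grip_force: 0.0
```

```bash
python3 - <<'E'
from h import *
import pickle
st()
a=shot('top');b=shot('scene');pickle.dump((a,b),open('c7.pkl','wb'))
A=cv2.resize(a['color'][140:260,130:380],None,fx=3.2,fy=3.2,interpolation=cv2.INTER_CUBIC)
B=cv2.resize(b['color'][150:270,100:350],None,fx=3.2,fy=3.2,interpolation=cv2.INTER_CUBIC)[:216]
cv2.imwrite('pics/m7.png',np.vstack([A,B])[:600])
go(.6217,.345,.16,-104+0,N=26)
go(.6217,.345,.16,76.3-90,N=20)
go(.6217,.345,.16,76.3+90,N=24)
E
```

```text
20.4 [ 0.4264 -0.3406  0.2288] th -26.73 z [ 0.006 -0.003 -1.   ] w 0.0939 gf 0.0 F [ 0.2 -0.  -0.7] q [ 0.05  0.3   0.7   1.81 -0.22  1.1   0.35]
26 rows of [19.8, -21.9, 2.5] [0.0001, -0.0001, 0.0519]
20 rows of [35.6, -2.8, 3.3] [0.0001, -0.0, -0.0113]
24 rows of [-0.6, -43.5, 2.7] [-0.0, -0.0001, 0.1214]
```

View pics/m7.png

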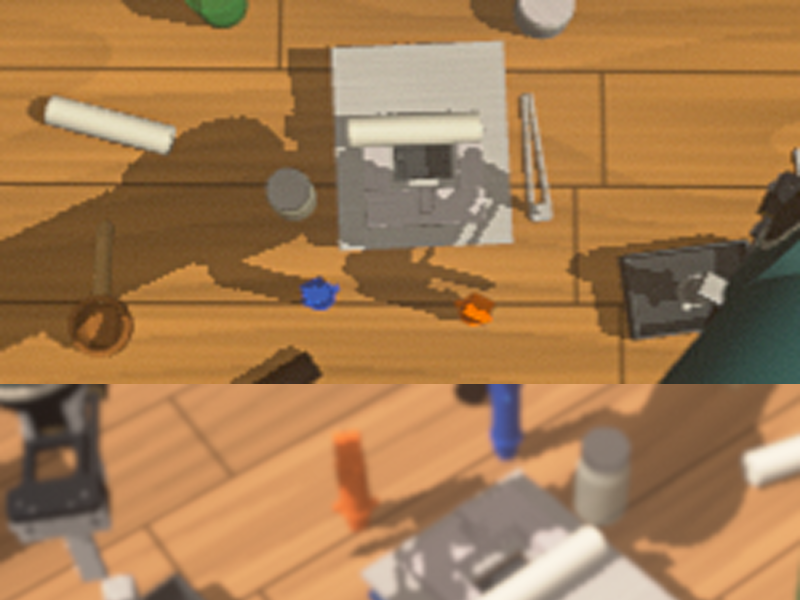

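All ten pictures are now used. The last one showed the post upright in the tray, head at (713,290) in the crop, with bar_a held by the chock. bar_b lies from about (48,109) to (172,140). From here I'll locate the bars with image code.

>>> drive_tool --rows '[[[18, -1, 1, 0, 0, -0.006], [35.6, -2.8, 3.3, 0, 0, -0.0113], [35.6, -2.8, 3.3, 0, 0, -0.0113], [35.6, -2.8, 3.3, 0, 0, -0.0113], [35.6, -2.8, 3.3, 0, 0, -0.0113], [35.6, -2.8, 3.3, 0, 0, -0.0113], [35.6, -2.8, 3.3, 0, 0, -0.0113], [35.6, -2.8, 3.3, 0, 0, -0.0113], [35.6, -2.8, 3.3, 0, 0, -0.0113], [35.6, -2.8, 3.3, 0, 0, -0.0113], [35.6, -2.8, 3.3, 0, 0, -0.0113], [35.6, -2.8, 3.3, 0, 0, -0.0113], [35.6, -2.8, 3.3, 0, 0, -0.0113], [35.6, -2.8, 3.3, 0, 0, -0.0113], [35.6, -2.8, 3.3, 0, 0, -0.0113], [35.6, -2.8, 3.3, 0, 0, -0.0113], [35.6, -2.8, 3.3, 0, 0, -0.0113], [35.6, -2.8, 3.3, 0, 0, -0.0113], [35.6, -2.8, 3.3, 0, 0, -0.0113], [35.6, -2.8, 3.3, 0, 0, -0.0113]]]'

```text
clock: 22.5
tool_pos: [0.6192, 0.3291, 0.1593]
tool_rot: [0.788, 0.615, -0.001, 0.0]
contact_force: [0.8, 0.1, -0.4]
grip_width: 0.0936
grip_force: 0.0
```

>>> drive_tool --rows '[[[17.6, -2, 2, 0, 0, -0.005], [0, 0, 0, 0, 0, 0], [0, 0, 0, 0, 0, 0], [0, 0, 0, 0, 0, 0]]]'

```text
clock: 22.9
tool_pos: [0.6222, 0.3437, 0.1588]
tool_rot: [0.787, 0.616, 0.0, 0.001]
contact_force: [0.0, -0.1, 0.3]
grip_width: 0.0938
grip_force: 0.0
```

```bash
cat > bar.py <<'E'
from h import *
import pickle
def whitebar(c,lo,r=None,amin=200):
    im=c['color'].astype(int); m=((im.min(2)>lo)).astype(np.uint8)
    n,l,s,ce=cv2.connectedComponentsWithStats(m)
    out=[]
    for i in range(1,n):
        if s[i,4]>amin:
            pts=np.argwhere(l==i)[:,::-1].astype(np.float32)
            out.append((s[i].tolist(),cv2.minAreaRect(pts),im[l==i].mean(0).round()))
    return out
E
python3 - <<'E'
from bar import *
st()
w=shot('wrist');a=shot('top');pickle.dump((w,a),open('c8.pkl','wb'))
for lo in(140,170): 
    for n,c,am in(('w',w,800),('t',a,150)):
        for o in whitebar(c,lo,amin=am): print(lo,n,o)
E
```

```text
22.9 [0.6222 0.3437 0.1588] th -13.89 z [ 0.001 -0.001 -1.   ] w 0.0938 gf 0.0 F [ 0.  -0.1  0.3] q [-0.78  0.64  0.36  1.43 -0.23  1.12 -0.63]
140 w ([241, 113, 31, 138, 4084], ((256.0, 181.5), (137.0, 30.0), 90.0), array([190., 205., 213.]))
140 t ([103, 0, 113, 76, 2413], ((158.45443725585938, 48.807472229003906), (94.54373168945312, 82.75955963134766), 24.376468658447266), array([145., 162., 177.]))
140 t ([302, 0, 112, 77, 2687], ((355.60003662109375, 48.80001449584961), (93.91485595703125, 82.28730010986328), 26.56505012512207), array([145., 162., 177.]))
140 t ([134, 91, 242, 10, 1730], ((254.517578125, 95.21692657470703), (240.96861267089844, 7.940501689910889), 0.5644721984863281), array([158., 176., 184.]))
140 t ([293, 132, 16, 17, 217], ((300.5, 140.0), (16.0, 15.0), 90.0), array([169., 182., 197.]))
140 t ([234, 153, 56, 65, 2767], ((261.4358215332031, 185.0245361328125), (62.98397445678711, 53.42778778076172), 87.51044464111328), array([171., 189., 199.]))
140 t ([153, 172, 32, 16, 241], ((168.1576690673828, 179.40872192382812), (31.56367301940918, 7.923126220703125), 1
[... 887 characters left out ...]
, ((256.0, 181.0), (136.0, 26.0), 90.0), array([195., 211., 218.]))
170 t ([154, 173, 29, 13, 159], ((167.99998474121094, 179.5), (29.928918838500977, 5.508153915405273), 15.64224624633789), array([185., 215., 223.]))
170 t ([239, 177, 42, 8, 251], ((259.51019287109375, 180.2853546142578), (6.0318684577941895, 41.11663818359375), 87.95458984375), array([189., 217., 225.]))
170 t ([236, 185, 46, 33, 737], ((258.5003662109375, 201.01315307617188), (31.199722290039062, 45.40532684326172), 88.49256896972656), array([179., 193., 205.]))
170 t ([440, 199, 8, 129, 181], ((443.94781494140625, 262.9788513183594), (128.18772888183594, 1.8483319282531738), 87.29512786865234), array([180., 197., 206.]))
```

```bash
python3 - <<'E'
from bar import *
w,a=pickle.load(open('c8.pkl','rb'))
o=manip.get_obs();R=Ro.from_quat(o['tool_rot'])
for u,v in((256,113),(256,250),(256,181.5),(241,180),(271,180)):
    print((R.inv().apply(pz(w,u,v,.02)-o['tool_pos'])*1000).round(1))
E
```

```text
[ 74.3  -3.  139.2]
[-82.7  -3.3 139.2]
[  0.3  -3.1 139.2]
[  2.  -19.9 139.2]
[  2.   13.6 139.2]
```

>>> drive_tool --rows '[[[-1, -2, 0, 0, 0, 0], [0, 0, 40, 0, 0, 0], [0, 0, 45, 0, 0, 0], [0, 0, 35, 0, 0, 0], [0, 0, 20, 0, 0, 0], [0, 0, 10, 0, 0, 0], [0, 0, 0, 0, 0, 0], [0, 0, 0, 0, 0, 0]]]'

```text
clock: 23.8
tool_pos: [0.6206, 0.3452, 0.0102]
tool_rot: [0.787, 0.617, 0.001, 0.0]
contact_force: [0.2, -0.0, 0.0]
grip_width: 0.094
grip_force: 0.0
```

>>> drive_tool --rows '[[[0, 0, 0, 0, 0, 0], [0, 0, 0, 0, 0, 0], [0, 0, 0, 0, 0, 0], [0, 0, 0, 0, 0, 0], [0, 0, 0, 0, 0, 0], [0, 0, 0, 0, 0, 0], [0, 0, 0, 0, 0, 0], [0, 0, 0, 0, 0, 0], [0, 0, 0, 0, 0, 0], [0, 0, 0, 0, 0, 0], [0, 0, 0, 0, 0, 0]]]' --grip 1

```text
clock: 24.9
tool_pos: [0.6198, 0.345, 0.0088]
tool_rot: [0.787, 0.617, 0.0, 0.0]
contact_force: [-0.6, -0.4, -1.4]
grip_width: 0.0354
grip_force: 30.0
```

>>> drive_tool --rows '[[[0, 0, -5, 0, 0, 0], [0, 0, -25, 0, 0, 0], [0, 0, -45, 0, 0, 0], [0, 0, -45, 0, 0, 0], [0, 0, -45, 0, 0, 0], [0, 0, -25, 0, 0, 0], [0, 0, 0, 0, 0, 0], [0, 0, 0, 0, 0, 0]]]'

```text
clock: 25.7
tool_pos: [0.6195, 0.3449, 0.1983]
tool_rot: [0.787, 0.617, 0.0, 0.0]
contact_force: [-1.0, -0.6, -4.8]
grip_width: 0.0355
grip_force: 30.0
```

```bash
python3 - <<'E'
from bar import *
st()
w=shot('wrist');a=shot('top');pickle.dump((w,a),open('c9.pkl','wb'))
for o in whitebar(w,140,amin=800): print(o)
o=manip.get_obs();R=Ro.from_quat(o['tool_rot'])
c,s=np.cos(.0474),np.sin(.0474)
f=lambda X,Y:(.5812+c*X-s*Y,-.0273+s*X+c*Y)
th=np.degrees(.0474)
A=go(*f(.090,.007),.200,th,N=10)
go(*f(.090,.007),.0745,th,start=A)
E
```

```text
25.7 [0.6195 0.3449 0.1983] th -13.78 z [ 0.001 -0.    -1.   ] w 0.0355 gf 30.0 F [-1.  -0.6 -4.8] q [-0.79  0.6   0.37  1.39 -0.22  1.19 -0.64]
([229, 107, 61, 171, 9469], ((258.9999694824219, 191.99998474121094), (169.99996948242188, 59.99999237060547), 90.0), array([197., 213., 220.]))
([232, 309, 52, 37, 1870], ((257.5, 327.0), (36.0, 51.0), 90.0), array([203., 218., 226.]))
10 rows of [-35.4, 9.2, -0.3] [-0.0001, 0.0002, -0.0288]
3 rows of [0.0, 0.0, 41.8] [0.0, 0.0, 0.0]
```

>>> drive_tool --rows '[[[-18, 4, 0, 0, 0, -0.014], [-35.4, 9.2, -0.3, 0, 0, -0.0288], [-35.4, 9.2, -0.3, 0, 0, -0.0288], [-35.4, 9.2, -0.3, 0, 0, -0.0288], [-35.4, 9.2, -0.3, 0, 0, -0.0288], [-35.4, 9.2, -0.3, 0, 0, -0.0288], [-35.4, 9.2, -0.3, 0, 0, -0.0288], [-35.4, 9.2, -0.3, 0, 0, -0.0288], [-35.4, 9.2, -0.3, 0, 0, -0.0288], [-35.4, 9.2, -0.3, 0, 0, -0.0288], [-17.4, 5.2, -0.3, 0, 0, -0.0148], [0, 0, 0, 0, 0, 0], [0, 0, 0, 0, 0, 0], [0, 0, 0, 0, 0, 0]]]'

```text
clock: 27.2
tool_pos: [0.6714, -0.0142, 0.201]
tool_rot: [0.69, 0.724, 0.0, -0.0]
contact_force: [-0.8, -0.1, -4.4]
grip_width: 0.0351
grip_force: 30.0
```

```bash
python3 - <<'E'
from bar import *
st()
s=shot('scene');a=shot('top');pickle.dump((s,a),open('c10.pkl','wb'))
c,s_=np.cos(.0474),np.sin(.0474)
f=lambda X,Y:(.5812+c*X-s_*Y,-.0273+s_*X+c*Y)
th=np.degrees(.0474)
A=go(*f(.090,.007),.0745,th)
# bar_a location check from scene: centroid of bright pixels near expected bar_a
for n,cc in(('scene',s),('top',a)):
    ex=proj(cc,[[*f(.0315,.0095-.075),.075],[*f(.0315,.0095+.075),.075]]);print(n,'expected bar_a ends',ex.round(1))
    for o in whitebar(cc,170,amin=100):
        if abs(np.array(o[1][0])-ex.mean(0)).max()<30: print(o)
E
```

```text
27.2 [ 0.6714 -0.0142  0.201 ] th 2.79 z [-0.  0. -1.] w 0.0351 gf 30.0 F [-0.8 -0.1 -4.4] q [-0.29  0.53  0.38  1.5  -0.21  1.15  0.18]
3 rows of [-0.6, -0.3, 42.3] [0.0001, -0.0001, 0.0005]
scene expected bar_a ends [[248.5 226.2]
 [286.8 199.4]]
([214, 177, 94, 80, 3337], ((261.5297546386719, 213.79969787597656), (70.63177490234375, 67.50782012939453), 49.63546371459961), array([200., 213., 227.]))
top expected bar_a ends [[279.3 178.1]
 [238.5 179.8]]
([277, 150, 11, 33, 179], ((282.0, 166.0), (10.0, 32.0), 0.0), array([178., 197., 206.]))
([274, 183, 15, 33, 403], ((281.0, 199.0), (32.0, 14.0), 90.0), array([179., 195., 205.]))
```

>>> drive_tool --rows '[[[0, 0, 30, 0, 0, 0], [0, 0, 40, 0, 0, 0], [0, 0, 35, 0, 0, 0], [0, 0, 15, 0, 0, 0], [0, 0, 6, 0, 0, 0], [0, 0, 0, 0, 0, 0], [0, 0, 1.5, 0, 0, 0], [0, 0, 1.5, 0, 0, 0], [0, 0, 0, 0, 0, 0]]]'

```text
clock: 28.2
tool_pos: [0.6724, -0.0155, 0.0737]
tool_rot: [0.69, 0.724, 0.001, 0.001]
contact_force: [0.1, -0.4, -3.4]
grip_width: 0.035
grip_force: 30.0
```

>>> drive_tool --rows '[[[0, 0, 1, 0, 0, 0], [0, 0, 1, 0, 0, 0], [0, 0, 0, 0, 0, 0]]]'

```text
clock: 28.5
tool_pos: [0.6719, -0.0155, 0.0708]
tool_rot: [0.69, 0.724, 0.0, 0.0]
contact_force: [0.0, 0.5, -3.1]
grip_width: 0.0353
grip_force: 30.0
```

>>> drive_tool --rows '[[[0, 0, 0.7, 0, 0, 0], [0, 0, 0.7, 0, 0, 0], [0, 0, 0, 0, 0, 0]]]'

```text
clock: 28.8
tool_pos: [0.672, -0.0155, 0.0694]
tool_rot: [0.69, 0.724, 0.0, 0.0]
contact_force: [-0.4, 0.9, -4.7]
grip_width: 0.0354
grip_force: 30.0
```

>>> drive_tool --rows '[[[0, 0, 0.6, 0, 0, 0], [0, 0, 0, 0, 0, 0]]]'

```text
clock: 29.0
tool_pos: [0.6721, -0.0155, 0.069]
tool_rot: [0.69, 0.724, 0.0, 0.0]
contact_force: [0.1, 0.3, -1.7]
grip_width: 0.0352
grip_force: 30.0
```

>>> drive_tool --rows '[[[0, 0, 0.6, 0, 0, 0], [0, 0, 0, 0, 0, 0]]]'

```text
clock: 29.2
tool_pos: [0.6721, -0.0155, 0.0689]
tool_rot: [0.69, 0.724, 0.0, 0.0]
contact_force: [-4.1, 0.1, 6.4]
grip_width: 0.0352
grip_force: 30.0
```

>>> drive_tool --rows '[[[0, 0, 0, 0, 0, 0], [0, 0, 0, 0, 0, 0], [0, 0, 0, 0, 0, 0], [0, 0, 0, 0, 0, 0], [0, -1, 0, 0, 0, 0], [0, -1, 0, 0, 0, 0], [0, -1, 0, 0, 0, 0], [0, 0, 0, 0, 0, 0], [0, 0, 0, 0, 0, 0], [0, 0, 0, 0, 0, 0]]]' --grip 0.53

```text
clock: 30.2
tool_pos: [0.6689, -0.0157, 0.0683]
tool_rot: [0.69, 0.724, 0.0, 0.0]
contact_force: [-1.7, 0.1, 1.6]
grip_width: 0.044
grip_force: 0.9
```

```bash
python3 - <<'E'
from bar import *
st()
w=shot('wrist');a=shot('top');pickle.dump((w,a),open('c11.pkl','wb'))
for o in whitebar(w,150,amin=800): print(o)
E
```

```text
30.2 [ 0.6689 -0.0157  0.0683] th 2.72 z [ 0.001 -0.    -1.   ] w 0.044 gf 0.9 F [-1.7  0.1  1.6] q [-0.26  0.66  0.34  1.61 -0.26  0.92  0.22]
([0, 77, 140, 52, 3091], ((69.5, 102.5), (51.0, 139.0), 90.0), array([182., 193., 201.]))
([194, 95, 37, 127, 2706], ((207.0198211669922, 157.30198669433594), (34.925804138183594, 127.96178436279297), 5.710592269897461), array([185., 195., 203.]))
([0, 101, 181, 158, 13213], ((90.0, 179.5), (157.0, 180.0), 90.0), array([194., 205., 214.]))
([283, 102, 41, 175, 3186], ((302.72454833984375, 189.03948974609375), (35.94903564453125, 174.97349548339844), 1.8476102352142334), array([186., 196., 204.]))
([215, 147, 65, 130, 5310], ((247.24905395507812, 211.52676391601562), (59.997459411621094, 131.16636657714844), 2.045408248901367), array([197., 213., 220.]))
([20, 247, 43, 31, 871], ((40.0, 265.0), (30.249414443969727, 41.42854309082031), 80.53767395019531), array([189., 195., 205.]))
([193, 309, 81, 37, 2706], ((233.0, 327.0), (36.0, 80.0), 90.0), array([198., 212., 220.]))
([29, 310, 36, 32, 922], ((46.5191650390625, 325.979248046875), (31.334945678710938, 34.052772521972656), 87.70938873291016), array([185., 194., 203.]))
([276, 310, 38, 35, 1233], ((294.5, 327.0), (34.0, 37.0), 90.0), array([194., 205., 212.]))
```

>>> drive_tool --rows '[[[0, 0, -10, 0, 0, 0], [0, 0, -30, 0, 0, 0], [0, 0, -40, 0, 0, 0], [0, 0, -40, 0, 0, 0], [0, 0, -10, 0, 0, 0], [0, 0, 0, 0, 0, 0], [0, 0, 0, 0, 0, 0], [0, 0, 0, 0, 0, 0], [0, 0, 0, 0, 0, 0], [0, 0, 0, 0, 0, 0]]]'

```text
clock: 31.3
tool_pos: [0.6686, -0.0157, 0.1975]
tool_rot: [0.69, 0.724, -0.0, -0.0]
contact_force: [0.4, -0.5, 0.2]
grip_width: 0.0442
grip_force: 0.0
```

```bash
python3 - <<'E'
from bar import *
st()
w=shot('wrist');a=shot('top');s=shot('scene');pickle.dump((w,a,s),open('c12.pkl','wb'))
c,s_=np.cos(.0474),np.sin(.0474)
f=lambda X,Y,z:(.5812+c*X-s_*Y,-.0273+s_*X+c*Y,z)
# brightness profile along the ramp x in wrist & scene, sampled at tops of bars, several y
for n,cc in(('wrist',w),('scene',s)):
    g=cc['color'].min(2)
    for Y in(-.05,.055):
        row=[]
        for X in np.arange(.0,.12,.004):
            u,v=proj(cc,f(X,Y,.08))[0]; row.append(int(g[int(round(v)),int(round(u))]) if 0<=v<384 and 0<=u<512 else -1)
        print(n,Y,row)
for o in whitebar(w,140,amin=500): print(o)
E
```

```text
31.3 [ 0.6686 -0.0157  0.1975] th 2.72 z [-0. -0. -1.] w 0.0442 gf 0.0 F [ 0.4 -0.5  0.2] q [-0.29  0.53  0.38  1.51 -0.21  1.14  0.18]
wrist -0.05 [195, 195, 176, 202, 111, 100, 101, 101, 101, 100, 24, 24, 23, 207, 217, 216, 205, 191, 177, 139, 183, 191, 192, 192, 191, 190, 189, 192, 191, 191]
wrist 0.055 [193, 193, 172, 201, 211, 213, 211, 204, 196, 180, 153, 150, 197, 208, 212, 212, 208, 198, 183, 151, 122, 161, 191, 186, 187, 189, 189, 189, 187, 188]
scene -0.05 [208, 207, 208, 218, 230, 232, 228, 220, 202, 193, 179, 180, 219, 231, 231, 227, 218, 197, 170, 170, 143, 124, 121, 148, 188, 196, 195, 196, 196, 198]
scene 0.055 [193, 193, 203, 221, 226, 231, 230, 224, 211, 202, 189, 186, 217, 227, 227, 226, 223, 212, 189, 160, 143, 123, 123, 132, 178, 198, 197, 198, 198, 197]
([80, 0, 56, 63, 2668], ((107.5, 31.0), (62.0, 55.0), 90.0), array([179., 191., 199.]))
([214, 93, 84, 184, 12240], ((255.5, 184.5), (183.0, 83.0), 90.0), array([191., 203., 211.]))
([79, 94, 136, 167, 12996], ((147.14569091796875, 176.53562927246094), (168.54690551757812, 132.21737670898438), 88.49256896972656), array([190., 200., 209.]))
([486, 178, 26, 100, 919], ((505.60601806640625, 229.19869995117188), (15.82794189453125, 101.85778045654297), 14.420774459838867), array([175., 185., 193.]))
([469, 204, 26, 73, 677], ((481.2353515625, 240.55885314941406), (9.45888900756836, 74.70097351074219), 14.03624439239502), array([161., 173., 186.]))
([467, 310, 22, 45, 568], ((477.3077392578125, 331.9615478515625), (13.139781951904297, 46.87175750732422), 11.309932708740234), array([174., 185., 192.]))
```

The brightness profiles at both ends show the two bars parallel and touching, centred at about x = 28 mm and 64 mm. The gripper is clear of everything, so I'm handing in.

>>> drive_tool --rows '[[[0, 0, -20, 0, 0, 0], [0, 0, 0, 0, 0, 0], [0, 0, 0, 0, 0, 0], [0, 0, 0, 0, 0, 0], [0, 0, 0, 0, 0, 0]]]'

```text
clock: 31.95
tool_pos: [0.6686, -0.0156, 0.2176]
tool_rot: [0.69, 0.724, 0.0, 0.0]
contact_force: [0.6, 1.0, 0.7]
grip_width: 0.0439
grip_force: 0.0
```

```bash
python3 -c "
from h import *
print(manip.finish_job())"
```

```text
the job is handed in; nothing more can be done
None
```

I handed the job in at about 32 s, and no verdict came back: by my camera measurements the chock holds bar_a, the post stands upright in the tray, and bar_b lies against bar_a's uphill side.

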